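Third hand at the stretcher-frame jig

TASK

Be my third hand: lay the cross-bar (the 150 mm piece of timber) flat on the jig board, between the two cleats, and push its end squarely against the sprung rail until the rail's pointer stands between the two gauge pegs, without ever driving the rail to the end of its travel. Keep that push steady for at least three seconds and finish the job still holding and pushing, because I will drive the fasteners then: do not let go. Leave the other things on the bench where they are.

Things in the scene. Friction and masses are not known exactly. Their poses are not given: they have to be found in the camera images.
- crossbar: the cross-bar, a loose plain pine bar 150 long (its x), 40 wide (its y), 32 high (its z), about 0.1 kg, both ends alike, lying on the bench among two other pieces of pine. Origin: centre of its underside. It is thick and of middle length: the lath is longer and thin, the offcut short and wide.
- jig: the jig, fixed to the bench: plywood board 300 (its x) by 220 (its y), 18 thick. Origin: centre of the board's underside (board's top at z = 18). Its x points from the open end, where the cross-bar goes, to the sprung rail. Behind the rail a block 34 high stands on the board at x = 114 to 148.
- cleat_gap (a point): point on the board's top (jig x = 10, y = 0, z = 18), midway between the two dark wood cleats. Each cleat is 45 long (jig's x), 24 wide, 12 high; their centres are 40 either side, leaving a gap of 56. The cross-bar lies in this gap, along the jig's x, one end on the rail, the other reaching out towards the board's open end.
- gauge (a point): point midway between the two gauge pegs (upright steel pins 4 thick, 19 apart along the jig's x), at their top, 36 above the board. They stand on an aluminium strip beside the rail's +y end; the pointer is the thin dark steel strip, 4 wide, that sticks out from the rail there just below the pegs' tops.
- rail (a joint): how far the sprung rail is pushed back, along the jig's x, in m: 0 at rest (as at the start), 0.03 at the end of its travel. The spring pushes back 0.8 N per mm. The pointer stands clear between the gauge pegs when this is 0.008 to 0.019; midway is 0.0135 (11 N).
- rail_face (a point): middle of the rail's front face, on which the cross-bar's end is pressed, 16 above the board's top; moves with the rail. At rest at x = 35, y = 0, z = 34 in the jig's frame. The rail is a pine bar 160 long (jig's y), 36 thick, reaching to 31 above the board, on two sprung rods.
- lath: a thin pine lath 210 x 24 x 14 high, not needed. Origin: centre of its underside; long along x
- offcut: a pine offcut 85 x 60 x 32 high, not needed. Origin: centre of its underside
- jar_a: paint jar, 76 across, 85 high, standing near the back of the bench; origin under its centre
- jar_b: smaller paint jar, 64 across, 75 high, standing near the back; origin under its centre
- jar_c: larger paint jar, 90 across, 120 high, standing at the left side; origin under its centre
- tape: roll of tape lying flat, 96 across, 24 high; origin under its centre
- scraper: scraper 200 long lying on the bench; origin at its middle
- tub: empty white plastic tub, 90 across, 60 high; origin under its centre
There are look-alikes about, which are no part of the job. Leave any pink look-alike of the crossbar alone.

How it is judged:
On the way:
1. the cross-bar lies flat between the cleats and is held with a steady push, pointer between the pegs, for three seconds on end (value of joint rail between 0.0055 and 0.0205 m and contact force between crossbar and rail between 4 and 18 N and contact force between the fingers and crossbar above 1 N and angle between the x axis of crossbar and the x axis of jig, either way round below 0.09 rad and angle between crossbar's own z axis and vertical below 0.09 rad and y of crossbar in the frame of jig between -0.012 and 0.012 m and z of crossbar in the frame of jig between 0.014 and 0.023 m and linear speed of crossbar below 0.02 m/s), for 3 s.
At the end, for the whole second after the job is handed in: Still touched and pushed by the robot: rail 5.5 to 20.5 mm back, push of bar on rail 4 to 18 N, bar along the jig's x and flat within 0.09 rad, underside 14 to 23 mm above the bench, within 12 mm of the middle, slower than 20 mm/s (all of step 1); the arm keeps its last pose, push and grip.
It fails at once if the sprung rail is driven to the end of its travel (more than 28 mm) (value of joint rail above 0.028 m).
It fails at once if another thing on the bench is shifted by more than 40 mm (distance of any of lath, offcut, jar_a, jar_b, jar_c, tape, scraper, tub from where it was at the start of the episode above 0.04 m).
It also fails if it takes over 43 s, if anything falls off the work surface, if the arm or the gripper's body presses on something with over 40 N, if the wrist force passes 120 N, or if a joint passes its speed limit or range.

ROBOT

A 6-joint arm with a two-finger parallel gripper is mounted at the origin on the work surface. World frame = base frame: x ahead of the robot, y to its left, z up, the work surface at z = 0. Lengths are in m, angles in rad, forces in N, time in s.
With the tool pointing down it reaches from about 0.325 to 0.925 m from the base axis. Payload 3.1 kg.
Tool frame: the origin (TCP) lies at the very end of the fingers, on their centre line; the grasp point (between the pads) lies 19 mm behind it; x points along the fingers, y is the direction in which the jaws open and shut, and the axes are right-handed (so a half turn about x gives the same grasp; the last joint's range is limited). The gripper opens to 85 mm and grips with 20 to 120 N. Pads are 22 mm wide; open, the fingers measure 114 mm over their backs; the gripper's body (76 mm by 85 mm) begins 54 mm behind the grasp point. The pads swing forward as they close: fully open they stand 13 mm farther back than shut.
Start: joints at [1.152, 0.217, 1.613, -0, 1.311, -0.112], TCP at [0.189, 0.596, 0.231] pointing down, gripper open.
Joint ranges: [-2.75, 2.75], [-0.78, 2.1], [0.31, 2.55], [-1.13, 4.27], [0.13, 2.63], [-2.58, 2.58]. Speed limits (rad/s): [2.79, 2.79, 3.14, 3.14, 3.14, 3.14].

INTERFACE

Orientations are given as a unit quaternion [x, y, z, w].
In Python, from station import readout, eyes, ticket gives the robot as it stands.
- The arm moves only by the tool jog_arm, never from a script. Its argument "rows" is a list of rows, each a list of 6 numbers: the shift along the tool's x, y, z scaled (see below), then the turn, a rotation vector about the tool's x, y, z scaled (see below). A call has exactly 10 rows; each row is the pose to reach, as a shift and turn from the pose measured when the call began, along the tool's axes at that moment, turning the shorter way round; what a row does not reach only later rows make up. The controller multiplies each number of a shift by 0.3 m and each number of a turn by pi rad. A row lasts 1/10 s, in which the tool goes at most 50 mm and 8.59 degrees, less where a joint would pass 70% of its speed; a pose out of reach is approached as far as the arm can. A call with a number of a shift or a turn outside -1 to 1 is refused whole. A call with a gripper value outside its range is refused whole. "hand" is the opening, from -1 (shut) to 1 (fully open), set as the call begins (left out, the last holds). The fingers move at their own pace and stop on an object; the grip force is fixed at half the most. Time passes only in rows, so rows that repeat a pose let the fingers close, or fill a call up. It gives the time, the measured TCP pose, the force and the opening at its end, in the units of the state.
- readout.observe(): the state, without advancing time (a new reading comes with each control period).
- eyes.camera(name): name is "side" or "top" or "wrist"; returns (picture, depth): 420x560x3 uint8, blue, green, red; 420x560 float32, m along the optical axis (not along the pixel's ray), 0 where there is no reading.
- eyes.camera_model(name): a dict with "fx", "fy", "cx", "cy" (pixels), "k1" (the pictures are not rectified: a ray, as slopes to the right and down, at radius r is drawn at 1 + k1 r^2 times it, then the intrinsics apply), "R" (3x3) and "t" (3): a world point X has camera coordinates R X + t. Camera axes: x right, y down, z forward; pixel columns grow to the right and rows downward; lengths in m; the calibration is good to about 2 mm. A picture is of the moment at which its call begins: read the wrist's pose just before it. camera_model takes no time and is no camera call; for the wrist camera it gives the pose at the moment of the call.
- ticket.job_done(): hands the job in, once; it reports no verdict.
Trained networks look in the newest picture that a camera, given by its name, has taken for a name from the list of things; names that differ only in an ending like _2 or _b are one class to them, and where a whole thing is asked for, a point or a joint stands for the part that bears it (a point fixed in the world has none). Each returns a list of dicts, best first, with "conf" (0 to 1); they miss things now and then, are a little off and sometimes report something else, mostly with a low value. They report only what shows in the picture. A call takes as long as a camera call. They do not tell look-alikes from the thing itself.
- eyes.masks_of(camera, query): "pixels" (420x560 bool, what is visible of it) and "point" ([column, row] in pixels, amid what is visible of it).
The state is a dict: "t": time; "q": joint angles; "joint_velocities": joint speeds; "effort": joint torques, N m; "tcp_pos": TCP position; "tcp_rot": TCP orientation; "ft_force": force on the tool from outside, world axes, zero at the start; "moment": the same for the moment, N m; "grip_width": finger opening in m.
Only numpy, scipy, OpenCV 4.12 (cv2) and the standard library are available. Lean on these libraries where they do the work, as an engineer would, in place of code of your own. Each camera call takes 0.05 s, during which the arm holds its last target.

## Working session

There is one attempt and no reset: what is moved stays moved. The work goes in short steps, Python scripts to look and compute and a tool call to move; the robot and the scene stay as the last step left them, time stands still between calls to the robot, and variables do not carry over. Pictures are saved under pics/ and viewed, and the job is handed in when it is done.

Besides the shell and the picture viewer there is one more tool, called after "Call:" as name(argument=value, ...) on one line, values as JSON. jog_arm: Moves the arm, as the interface text tells. Its arguments: {"type":"object","properties":{"rows":{"type":"array","items":{"type":"array","items":{"type":"number","minimum":-1,"maximum":1}}},"hand":{"type":"number"}},"required":["rows"]}

```bash
mkdir -p pics; ls; cat > h.py <<'E'
import numpy as np, cv2
from scipy.spatial.transform import Rotation as Rn
from station import readout, eyes, ticket
def cam(n,save=None):
    m=eyes.camera_model(n); p,d=eyes.camera(n)
    if save: cv2.imwrite('pics/'+save,p)
    return m,p,d
def world(m,px,d):
    px=np.atleast_2d(px).astype(float); d=np.atleast_1d(d)
    K=np.array([[m['fx'],0,m['cx']],[0,m['fy'],m['cy']],[0,0,1.]])
    u=cv2.undistortPoints(px.reshape(-1,1,2),K,np.array([m['k1'],0,0,0.])).reshape(-1,2)
    c=np.c_[u*d[:,None],d]
    R=np.array(m['R']);t=np.array(m['t']).ravel()
    return (c-t)@R
def proj(m,X):
    K=np.array([[m['fx'],0,m['cx']],[0,m['fy'],m['cy']],[0,0,1.]])
    return cv2.projectPoints(np.atleast_2d(X).astype(float),cv2.Rodrigues(np.array(m['R']))[0],np.array(m['t'],float).ravel(),K,np.array([m['k1'],0,0,0.]))[0].reshape(-1,2)
def ray_plane(m,px,z):
    a=world(m,px,np.ones(len(np.atleast_2d(px))));R=np.array(m['R']);t=np.array(m['t']).ravel();o=-R.T@t
    s=(z-o[2])/(a-o)[:,2]; return o+(a-o)*s[:,None]
E
python3 - <<'E'
from h import *
print({k:v for k,v in readout.observe().items()})
for n in ['top','side']:
    m,p,d=cam(n,n+'0.png'); print(n,m)
    np.save(n+'d.npy',d)
    for q in ['crossbar','jig','lath','offcut','rail','gauge']:
        for r in eyes.masks_of(n,q):
            M=r['pixels']; M=M&(d>0)
            ys,xs=np.nonzero(M)
            if len(xs)<5: continue
            W=world(m,np.c_[xs,ys],d[M])
            print(q,round(r['conf'],2),np.round(r['point']),len(xs),np.round(np.median(W,0),3), cv2.minAreaRect((W[:,:2]*1000).astype(np.float32)))
E
```

```text
pics
{'t': 0.0, 'q': array([ 1.15178255e+00,  2.17788653e-01,  1.61490743e+00, -4.13555750e-07,
        1.31131921e+00, -1.12220352e-01]), 'joint_velocities': array([-0.00105709,  0.00161771,  0.00103095,  0.00021206,  0.00036446,
       -0.00083455]), 'effort': array([ 5.61822217e-04, -3.96867764e+01, -3.03841138e+01, -2.35958487e-04,
        9.97119147e-03, -2.77500817e-06]), 'tcp_pos': array([0.18841113, 0.59507407, 0.22996083]), 'tcp_rot': array([ 0.10721632,  0.69902798, -0.10886939,  0.69857856]), 'ft_force': array([-0.35007426,  0.05760193, -0.13626719]), 'moment': array([-0.03370433,  0.03302348, -0.05644383]), 'grip_width': 0.08538080185084297}
top {'fx': 487.343149222001, 'fy': 487.343149222001, 'cx': 280.28640615681695, 'cy': 206.84064492604932, 'k1': -0.16642337249028905, 'R': array([[ 0.00521444, -0.99996097, -0.00713206],
       [-0.99904569, -0.00490011, -0.04340163],
       [ 0.04336499,  0.00735156, -0.99903225]]), 't': array([0.03585518, 0.4597671 , 1.32865771])}
crossbar 0.95 [392. 185.] 876 [ 0.52  -0.261  0.032] ((521.8123168945312, -268.3506774902344), (147.6946
[... 2838 characters left out ...]
-0.271  0.032] ((522.318359375, -260.734130859375), (163.1518096923828, 51.14665985107422), 12.409839630126953)
lath 0.86 [365. 236.] 529 [ 0.564 -0.169  0.015] ((576.674072265625, -167.3934783935547), (207.38172912597656, 26.377334594726562), 7.6959547996521)
offcut 0.77 [410. 302.] 941 [ 0.488 -0.399  0.032] ((505.6130065917969, -393.69561767578125), (69.1948013305664, 107.61909484863281), 87.50646209716797)
rail 0.69 [305. 172.] 766 [0.607 0.094 0.049] ((628.157958984375, 105.93216705322266), (178.5064239501953, 74.8857421875), 73.08834075927734)
gauge 0.57 [289. 183.] 5676 [0.553 0.103 0.02 ] ((575.4036865234375, 130.9978485107422), (256.90673828125, 328.8382873535156), 73.5582504272461)
```

View pics/top0.png

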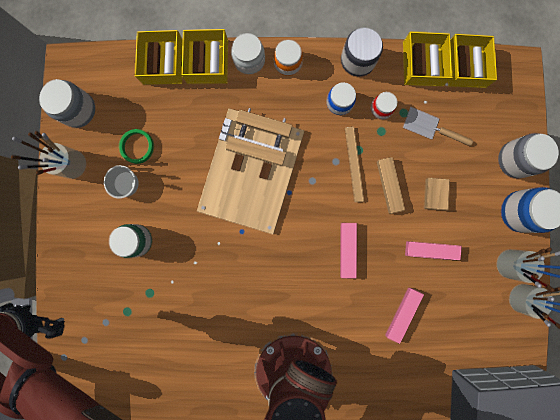

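View pics/side0.png

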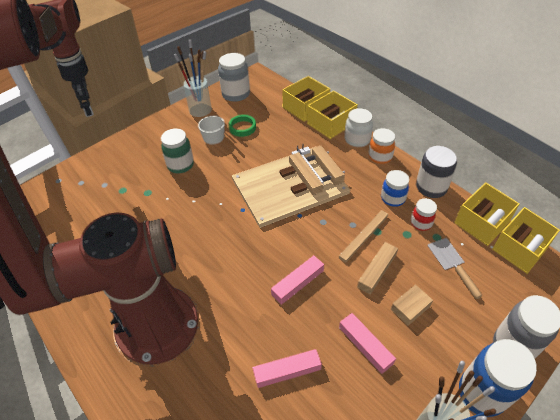

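```bash
python3 - <<'E'
import cv2
p=cv2.imread('pics/top0.png'); cv2.imwrite('pics/crop1.png',cv2.resize(p[140:350,310:490],None,fx=2.8,fy=2.8,interpolation=2))
cv2.imwrite('pics/crop2.png',cv2.resize(p[80:260,150:350],None,fx=3,fy=3,interpolation=2))
E
```

```text
(no output)
```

View pics/crop1.png

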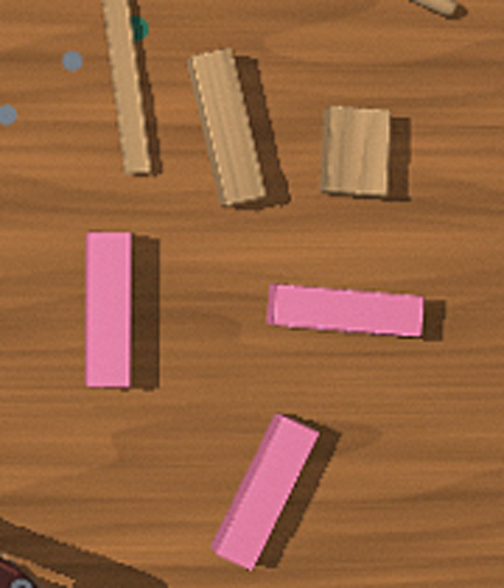

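View pics/crop2.png

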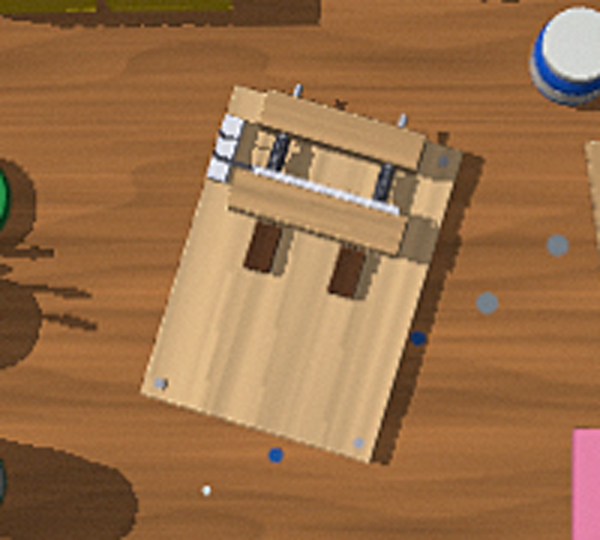

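The pine bar is at top-view pixel (392,185). The things that could be taken for it are:
- pink bars at (349,250), (434,251) and (405,315)
- the lath at (356,165), which is long and thin
- the offcut at (437,193), which is short

The crop shows a thick, mid-length pine bar at (392,185), and the mask measures it at about 150 x 40 x 32, so I choose that one. The jig's gauge strip is on its left side (+y), and its open end is towards the robot. Next I'll measure both precisely.

```bash
python3 - <<'E'
from h import *
for n in ['top','side']:
    m=eyes.camera_model(n); d=np.load(n+'d.npy'); p=cv2.imread('pics/%s0.png'%n)
    eyes.camera(n)
    r=[r for r in eyes.masks_of(n,'crossbar')]
    for rr in r:
        M=rr['pixels']&(d>0); ys,xs=np.nonzero(M); W=world(m,np.c_[xs,ys],d[M])
        if np.linalg.norm(np.median(W,0)[:2]-[.515,-.265])<.03:
            T=W[(W[:,2]>.027)&(W[:,2]<.038)]; print(n,'bar',len(T),T[:,2].mean(),cv2.minAreaRect((T[:,:2]*1000).astype(np.float32)))
    # jig
    vv,uu=np.nonzero(d>0); W=world(m,np.c_[uu,vv],d[vv,uu]).astype(np.float32)
    a=np.deg2rad(-17);c=np.array([.56,.12])
    L=(W[:,:2]-c)@np.array([[np.cos(a),-np.sin(a)],[np.sin(a),np.cos(a)]])
    near=(abs(L[:,0])<.18)&(abs(L[:,1])<.135)
    print('zhist',np.histogram(W[near,2],bins=np.arange(-.01,.08,.005)))
    bd=near&(W[:,2]>.0125)&(W[:,2]<.023)
    mask=np.zeros(d.shape,np.uint8); mask[vv[bd],uu[bd]]=255
    mask=cv2.morphologyEx(mask,cv2.MORPH_OPEN,np.ones((3,3)))
    k=mask[vv,uu]>0; 
    print(n,'board',W[k,2].mean(),cv2.minAreaRect(W[k,:2]*1000))
    # rail top z~.049, block top ~.052, cleats .030
    for nm,lo,hi in [('rail',.045,.056),('cleat',.026,.034)]:
        kk=near&(W[:,2]>lo)&(W[:,2]<hi)
        mk=np.zeros(d.shape,np.uint8); mk[vv[kk],uu[kk]]=1
        nn,lab=cv2.connectedComponents(mk)
        for i in range(1,nn):
            s=lab[vv,uu]==i
            if s.sum()>40: print(n,nm,s.sum(),W[s,2].mean(),cv2.minAreaRect(W[s,:2]*1000))
E
```

```text
top bar 723 0.03247187893260209 ((521.5680541992188, -264.0771179199219), (145.92889404296875, 41.85780334472656), 12.736303329467773)
zhist (array([  88, 1506, 1829,  210,  698, 3881, 1769,  258,  264,  127,  133,
        648,  814,  127,    2,    0,    0]), array([-0.01 , -0.005,  0.   ,  0.005,  0.01 ,  0.015,  0.02 ,  0.025,
        0.03 ,  0.035,  0.04 ,  0.045,  0.05 ,  0.055,  0.06 ,  0.065,
        0.07 ,  0.075]))
top board 0.018229077 ((559.8020629882812, 121.47929382324219), (221.7478790283203, 297.7709655761719), 73.5230941772461)
top rail 654 0.051729675 ((684.039306640625, 84.60232543945312), (150.2971649169922, 38.84001159667969), 71.65210723876953)
top rail 850 0.049514372 ((614.7427368164062, 111.07601928710938), (171.1271209716797, 43.009517669677734), 74.66992950439453)
top cleat 64 0.03129086 ((682.8877563476562, 189.46029663085938), (18.94648551940918, 38.33074188232422), 74.69878387451172)
top cleat 133 0.03003205 ((583.3700561523438, 156.20254516601562), (24.409481048583984, 47.3704719543457), 73.87989044189453)
top cleat 127 0.029873978 ((560.9727172851562, 81
[... 435 characters left out ...]
0.04 ,  0.045,  0.05 ,  0.055,  0.06 ,  0.065,
        0.07 ,  0.075]))
side board 0.01896498 ((558.0711059570312, 120.24287414550781), (226.22950744628906, 301.5057373046875), 73.60883331298828)
side rail 547 0.05006233 ((615.7977294921875, 114.99690246582031), (188.52529907226562, 49.7085075378418), 75.3463363647461)
side rail 383 0.052485988 ((682.8410034179688, 83.06169128417969), (153.46908569335938, 38.74199676513672), 74.38618469238281)
side cleat 106 0.030653847 ((581.9637451171875, 156.53170776367188), (69.60064697265625, 48.91856002807617), 73.04767608642578)
side cleat 130 0.0303449 ((566.9375610351562, 59.27156448364258), (62.360172271728516, 80.210205078125), 10.288374900817871)
```

```bash
cat >> h.py <<'E'
def rows_for(pos,yaw,start=None):
    """single-target row; jaw y along (−sin yaw, cos yaw) up to sign"""
    s=readout.observe(); R0=Rn.from_quat(s['tcp_rot']).as_matrix(); p0=s['tcp_pos']
    x=np.array([0,0,-1.]); best=None
    for sg in (1,-1):
        y=sg*np.array([-np.sin(yaw),np.cos(yaw),0]); Rt=np.c_[x,y,np.cross(x,y)]
        rv=Rn.from_matrix(R0.T@Rt).as_rotvec()
        if best is None or np.linalg.norm(rv)<np.linalg.norm(best): best=rv
    sh=R0.T@(np.array(pos)-p0)
    print('t',s['t'],'tcp',np.round(p0,4),'F',np.round(s['ft_force'],2),'w',round(s['grip_width'],4),'q',np.round(s['q'],2))
    print('row',np.round(sh/.3,4).tolist(),np.round(best/np.pi,4).tolist(),'dist',np.linalg.norm(sh),'deg',np.rad2deg(np.linalg.norm(best)))
E
python3 - <<'E'
from h import *
y=np.deg2rad(12.5)
print(Rn.from_quat(readout.observe()['tcp_rot']).as_matrix().round(3))
rows_for([.4956,-.2704,.15],y)
E
```

```text
[[ 0.     0.302  0.953]
 [ 0.     0.953 -0.302]
 [-1.     0.    -0.   ]]
t 0.9 tcp [0.1888 0.5959 0.2314] F [0.13 0.18 0.76] w 0.0858 q [ 1.15  0.22  1.61  0.    1.31 -0.11]
row [0.2709, -2.4438, 1.8472] [-0.1671, -0.0, -0.0] dist 0.9225983778867726 deg 30.08016360470824
```

Call:
jog_arm(rows=[[0,-0.1,0.1,0,0,0],[0,-0.2,0.2,0,0,0],[0,-0.3,0.3,0,0,0],[0,-0.4,0.4,0,0,0],[0,-0.5,0.5,0,0,0],[0,-0.6,0.6,0,0,0],[0,-0.7,0.7,0,0,0],[0,-0.8,0.8,0,0,0],[0,-0.9,0.9,0,0,0],[0,-1,1,0,0,0]], hand=1)

```text
t: 1.9
tcp_pos: [0.3847, 0.2177, 0.2317]
tcp_rot: [0.108, 0.698, -0.108, 0.699]
ft_force: [0.6, -0.7, -0.1]
grip_width: 0.0855
```

```bash
python3 -c "
from h import *
rows_for([.4956,-.2704,.15],np.deg2rad(12.5))"
```

```text
t 1.9 tcp [0.3847 0.2177 0.2317] F [ 0.59 -0.69 -0.12] w 0.0855 q [ 0.36 -0.19  2.03  0.    1.31 -0.91]
row [0.272, -1.44, 0.8431] [-0.167, 0.0004, -0.0002] dist 0.5072066391892006 deg 30.062254337067408
```

Call:
jog_arm(rows=[[0,-0.1,0.06,-0.017,0,0],[0,-0.2,0.12,-0.034,0,0],[0,-0.3,0.18,-0.05,0,0],[0,-0.4,0.24,-0.067,0,0],[0,-0.5,0.3,-0.084,0,0],[0,-0.6,0.36,-0.1,0,0],[0,-0.7,0.42,-0.117,0,0],[0,-0.8,0.48,-0.134,0,0],[0,-0.9,0.54,-0.15,0,0],[0,-1,0.6,-0.167,0,0]])

```text
t: 2.9
tcp_pos: [0.466, -0.1241, 0.2319]
tcp_rot: [-0.078, 0.702, 0.078, 0.704]
ft_force: [0.3, -0.6, 0.2]
grip_width: 0.0855
```

```bash
python3 -c "
from h import *
rows_for([.4956,-.2704,.15],np.deg2rad(12.5))"
```

```text
t 2.9 tcp [ 0.466  -0.1241  0.2319] F [ 0.27 -0.6   0.18] w 0.0855 q [-0.41 -0.1   1.94  0.    1.29 -2.2 ]
row [0.273, -0.4974, -0.0106] [0.0006, 0.0006, 0.0] dist 0.17024306245905896 deg 0.1501934684716066
```

Call:
jog_arm(rows=[[0.03,-0.06,0,0,0,0],[0.07,-0.13,0,0,0,0],[0.1,-0.19,0,0,0,0],[0.14,-0.25,0,0,0,0],[0.18,-0.32,0,0,0,0],[0.22,-0.4,-0.01,0,0,0],[0.25,-0.46,-0.01,0,0,0],[0.273,-0.497,-0.01,0,0,0],[0.273,-0.497,-0.01,0,0,0],[0.273,-0.497,-0.01,0,0,0]])

```text
t: 3.9
tcp_pos: [0.4957, -0.2698, 0.15]
tcp_rot: [-0.077, 0.702, 0.078, 0.703]
ft_force: [-0.8, -0.3, -0.6]
grip_width: 0.0857
```

```bash
python3 - <<'E'
from h import *
m,p,d=cam('wrist','w1.png')
for r in eyes.masks_of('wrist','crossbar'):
    M=r['pixels']&(d>0); ys,xs=np.nonzero(M); W=world(m,np.c_[xs,ys],d[M]); T=W[(W[:,2]>.027)&(W[:,2]<.038)]
    if len(T)>30: print(r['conf'],r['point'],len(T),T.mean(0),cv2.minAreaRect((T[:,:2]*1000).astype(np.float32)))
rows_for([.4956,-.2704,.005],np.deg2rad(12.5))
E
```

```text
0.59 [473.6, 63.2] 7560 [ 0.37013219 -0.14838341  0.03169142] ((368.2480773925781, -147.4055633544922), (41.912452697753906, 98.28178405761719), 89.4699935913086)
0.57 [276.8, 214.2] 9557 [ 0.51414174 -0.26562015  0.03176981] ((520.41064453125, -264.156494140625), (149.06541442871094, 40.08439254760742), 12.984274864196777)
t 4.0 tcp [ 0.496  -0.2696  0.1506] F [0.87 0.46 0.59] w 0.0856 q [-0.62  0.17  1.83  0.    1.14 -2.42]
row [0.4852, -0.0022, -0.003] [0.0008, 0.0008, 0.0001] dist 0.14557701007821552 deg 0.1998267757841352
```

View pics/w1.png

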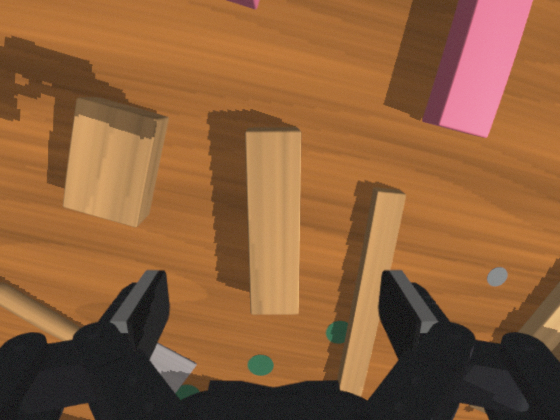

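The wrist view shows the pine bar at (275,220), centred between the open fingers. The lath at (375,290) and the offcut at (115,160) are well clear. The bar measures 149 x 40 with its top at 32 mm, and its yaw is 13.0°. I'll descend.

Call:
jog_arm(rows=[[0.08,0,0,-0.001,0,0],[0.16,0,0,-0.002,0,0],[0.24,0,0,-0.002,0,0],[0.31,0,0,-0.002,0,0],[0.38,0,0,-0.002,0,0],[0.43,0,0,-0.002,0,0],[0.465,0,0,-0.002,0,0],[0.48,0,0,-0.002,0,0],[0.485,0,0,-0.002,0,0],[0.485,0,0,-0.002,0,0]])

```text
t: 5.0
tcp_pos: [0.4969, -0.2699, 0.0057]
tcp_rot: [-0.08, 0.701, 0.08, 0.704]
ft_force: [-0.0, 1.2, -0.3]
grip_width: 0.0857
```

Call:
jog_arm(rows=[[0,0,0,0,0,0],[0,0,0,0,0,0],[0,0,0,0,0,0],[0,0,0,0,0,0],[0,0,0,0,0,0],[0,0,0,0,0,0],[0,0,0,0,0,0],[0,0,0,0,0,0],[0,0,0,0,0,0],[0,0,0,0,0,0]], hand=-1)

```text
t: 6.0
tcp_pos: [0.4976, -0.2704, 0.0065]
tcp_rot: [-0.081, 0.701, 0.079, 0.704]
ft_force: [-0.3, 0.3, 5.7]
grip_width: 0.0391
```

```bash
python3 -c "
from h import *
rows_for([.496,-.2698,.155],np.deg2rad(12.9))"
```

```text
t 6.0 tcp [ 0.4976 -0.2704  0.0065] F [-0.33  0.34  5.65] w 0.0391 q [-0.62  0.39  1.88  0.    0.87 -2.42]
row [-0.495, 0.0021, -0.0026] [0.0006, 0.0014, 0.0008] dist 0.14850946489879877 deg 0.30160968347929307
```

Call:
jog_arm(rows=[[-0.03,0,0,0,0,0],[-0.08,0,0,0,0,0],[-0.14,0,0,0,0,0],[-0.2,0,0,0,0,0],[-0.26,0,0,0,0,0],[-0.32,0,0,0,0,0],[-0.38,0,0,0,0,0],[-0.44,0,0,0,0,0],[-0.48,0,0,0,0,0],[-0.495,0,0,0,0,0]])

```text
t: 7.0
tcp_pos: [0.4976, -0.2707, 0.1571]
tcp_rot: [-0.081, 0.7, 0.079, 0.705]
ft_force: [0.2, 0.1, -0.4]
grip_width: 0.0391
```

```bash
python3 - <<'E'
from h import *
m,p,d=cam('wrist','w2.png')
s=readout.observe(); R=Rn.from_quat(s['tcp_rot']).as_matrix()
for r in eyes.masks_of('wrist','crossbar'):
    M=r['pixels']&(d>0); ys,xs=np.nonzero(M); W=world(m,np.c_[xs,ys],d[M]); L=(W-s['tcp_pos'])@R
    print(r['conf'],r['point'],np.median(L,0).round(4),np.percentile(L,[2,98],axis=0).round(4), np.median(W,0).round(3))
# jig target: underside frame
a=np.deg2rad(-16.5); ex=np.array([np.cos(a),np.sin(a)]); c=np.array([.559,.121])
g=c+ex*(-.050-.025); print('target xy',g)
rows_for([g[0],g[1],.10],a)
E
```

```text
0.7 [472.4, 61.4] [ 0.1241  0.1435 -0.0987] [[ 0.1223  0.1213 -0.1404]
 [ 0.1521  0.1742 -0.0532]] [ 0.37  -0.153  0.032]
0.62 [250.7, 4.3] [ 0.1472 -0.0145 -0.1391] [[ 0.1319 -0.0259 -0.1422]
 [ 0.1565 -0.0089 -0.1373]] [ 0.366 -0.316  0.009]
0.59 [274.9, 261.8] [-0.0254  0.0001 -0.0177] [[-0.0267 -0.0189 -0.0509]
 [-0.0047  0.0189  0.0334]] [ 0.48  -0.274  0.182]
target xy [0.48708852 0.14230115]
t 7.1 tcp [ 0.4971 -0.2704  0.1558] F [-0.75 -0.04 -1.  ] w 0.0389 q [-0.62  0.17  1.82  0.    1.15 -2.42]
row [0.1828, 1.3485, 0.276] [0.1639, 0.0019, 0.0006] dist 0.4165520304218652 deg 29.50834921110813
```

View pics/w2.png

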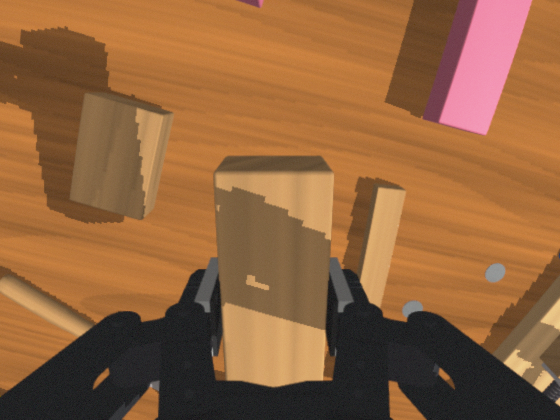

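The bar is lifted and held level and centred. Its rear end sits 51 mm behind the TCP, so its centre is about 24 mm ahead, and its underside is 6.5 mm beyond the TCP. I'll carry it to above the jig.

Call:
jog_arm(rows=[[0,0.08,0.02,0.01,0,0],[0,0.18,0.04,0.025,0,0],[0,0.28,0.07,0.04,0,0],[0,0.38,0.1,0.057,0,0],[0,0.48,0.13,0.074,0,0],[0,0.58,0.15,0.09,0,0],[0,0.68,0.18,0.107,0,0],[0,0.8,0.21,0.124,0,0],[0,0.9,0.24,0.144,0,0],[0,1,0.276,0.164,0,0]])

```text
t: 8.1
tcp_pos: [0.5089, 0.042, 0.1537]
tcp_rot: [0.102, 0.699, -0.103, 0.701]
ft_force: [1.3, -0.6, -0.7]
grip_width: 0.0392
```

```bash
python3 -c "
from h import *
rows_for([.4871,.1423,.10],np.deg2rad(-16.5))"
```

```text
t 8.1 tcp [0.5089 0.042  0.1537] F [ 1.33 -0.63 -0.67] w 0.0392 q [-0.05  0.05  1.95 -0.    1.13 -1.33]
row [0.1782, 0.2997, -0.166] [-0.0009, 0.0011, 0.0003] dist 0.11586091856335513 deg 0.2532442646152075
```

Call:
jog_arm(rows=[[0.02,0.05,-0.03,0,0,0],[0.05,0.1,-0.06,0,0,0],[0.08,0.15,-0.09,-0.001,0,0],[0.11,0.2,-0.12,-0.001,0.001,0],[0.14,0.25,-0.14,-0.001,0.001,0],[0.16,0.28,-0.16,-0.001,0.001,0],[0.178,0.3,-0.166,-0.001,0.001,0],[0.178,0.3,-0.166,-0.001,0.001,0],[0.178,0.3,-0.166,-0.001,0.001,0],[0.178,0.3,-0.166,-0.001,0.001,0]])

```text
t: 9.1
tcp_pos: [0.4877, 0.1419, 0.1005]
tcp_rot: [0.101, 0.699, -0.102, 0.7]
ft_force: [-0.3, -0.2, -0.8]
grip_width: 0.039
```

```bash
cat > look.py <<'E'
from h import *
import sys
tag=sys.argv[1]
a=np.deg2rad(-16.5); c=np.array([.559,.121])
J=np.array([[np.cos(a),-np.sin(a)],[np.sin(a),np.cos(a)]])
for n in sys.argv[2:]:
    m,p,d=cam(n,'%s_%s.png'%(tag,n))
    X=proj(m,[[.56,.12,.03]])[0]
    if n!='wrist':
        u,v=X.astype(int); cv2.imwrite('pics/%s_%s_c.png'%(tag,n),cv2.resize(p[max(0,v-85):v+85,max(0,u-100):u+100],None,fx=3.5,fy=3.5,interpolation=2))
    s=readout.observe(); R=Rn.from_quat(s['tcp_rot']).as_matrix()
    for r in eyes.masks_of(n,'crossbar'):
        M=r['pixels']&(d>0); ys,xs=np.nonzero(M)
        if len(xs)<30: continue
        W=world(m,np.c_[xs,ys],d[M]); med=np.median(W,0)
        L=np.c_[(W[:,:2]-c)@J,W[:,2]]
        if np.linalg.norm(med[:2]-c)>.2: continue
        z=np.median(L[:,2]); T=L[abs(L[:,2]-z)<.004]
        print(n,round(r['conf'],2),len(T),'z',z.round(4),'jig',np.percentile(T,[1,50,99],axis=0).round(4).tolist(),cv2.minAreaRect((T[:,:2]*1000).astype(np.float32)))
s=readout.observe(); L=(s['tcp_pos'][:2]-c)@J
print('tcp in jig',L.round(4),s['tcp_pos'].round(4),'F jig',((s['ft_force'][:2])@J).round(2),s['ft_force'][2].round(2))
E
python3 look.py a top side wrist
```

```text
top 0.54 163 z 0.1259 jig [[-0.1231, -0.0198, 0.1222], [-0.1095, -0.0061, 0.1261], [0.0259, 0.0188, 0.1294]] ((-48.81670379638672, -1.2461624145507812), (39.08551025390625, 149.9641876220703), 89.22505187988281)
side 0.8 333 z 0.1253 jig [[-0.1262, -0.0234, 0.122], [-0.0362, -0.0046, 0.1269], [0.0209, 0.0177, 0.1291]] ((-51.949119567871094, -1.9493122100830078), (149.45594787597656, 46.78501510620117), 0.4454672932624817)
wrist 0.66 23401 z 0.1257 jig [[-0.1253, -0.0192, 0.1241], [-0.09, 0.0001, 0.1258], [-0.0399, 0.0195, 0.1271]] ((-80.91926574707031, 0.10509300231933594), (89.7703628540039, 40.34624481201172), 0.006997175980359316)
tcp in jig [-0.0747 -0.0001] [0.4874 0.1422 0.1003] F jig [-0.56  0.09] -0.28
```

View pics/a_side_c.png

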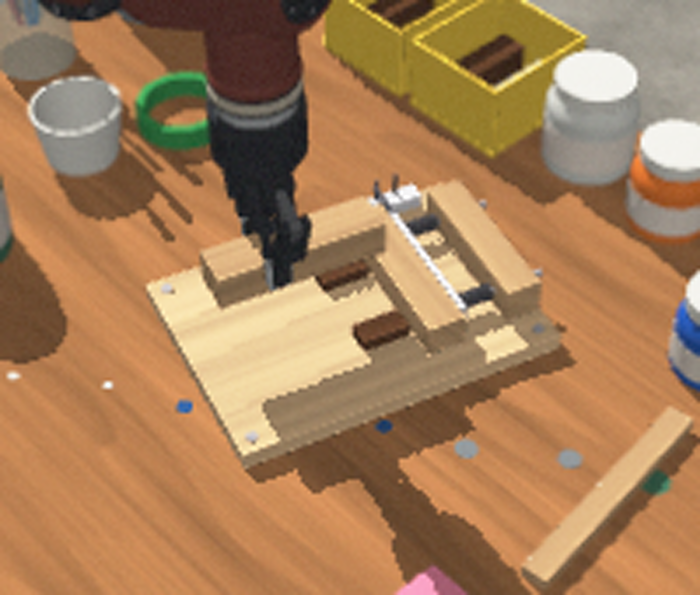

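View pics/a_wrist.png

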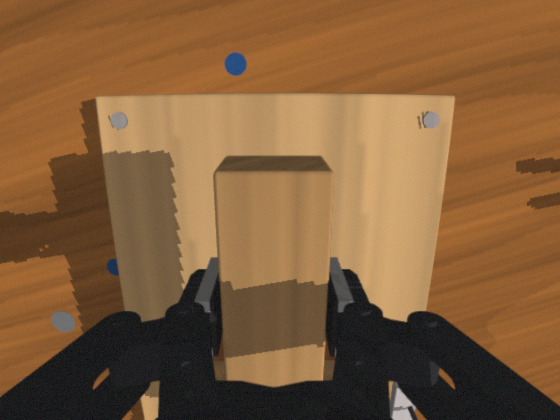

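View pics/a_top_c.png

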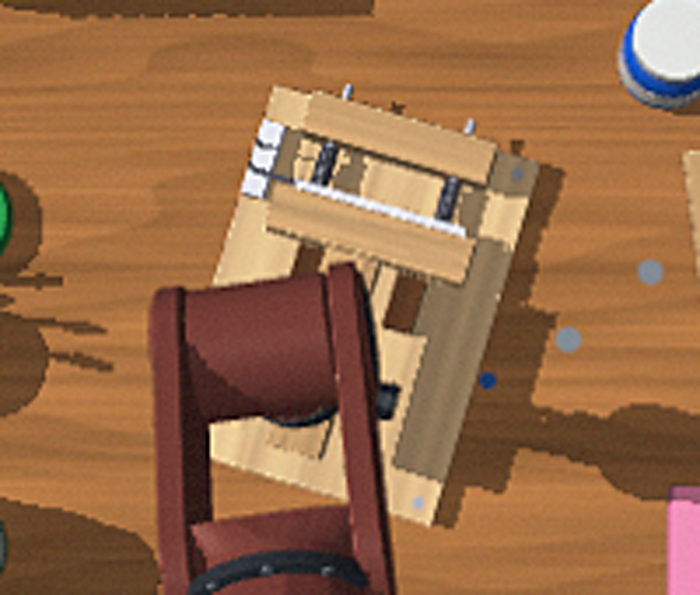

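The bar is above the board and aligned with it. I'll refine the jig pose from the wrist depth, which is closer.

```bash
python3 - <<'E'
from h import *
m,p,d=cam('wrist'); s=readout.observe()
a=np.deg2rad(-16.5); c=np.array([.559,.121]); J=np.array([[np.cos(a),-np.sin(a)],[np.sin(a),np.cos(a)]])
vv,uu=np.nonzero(d>0); W=world(m,np.c_[uu,vv],d[vv,uu]); L=np.c_[(W[:,:2]-c)@J,W[:,2]]
b=(abs(L[:,2]-.018)<.006)&(abs(L[:,0])<.17)&(abs(L[:,1])<.13)
B=L[b]; print(np.median(B[:,2]))
for lo in np.arange(-.15,-.04,.015):
    k=(B[:,0]>lo)&(B[:,0]<lo+.015)
    if k.sum()>20: print('x',lo.round(3),'y range',np.percentile(B[k,1],[.3,99.7]).round(4))
for lo in np.arange(-.1,.1,.025):
    k=(B[:,1]>lo)&(B[:,1]<lo+.025)
    print('y',lo.round(3),'xmin',np.percentile(B[k,0],.3).round(4))
rows_for([.4871,.1423,.03],a)
E
```

```text
0.01776177253537009
x -0.15 y range [-0.1075  0.1094]
x -0.135 y range [-0.1076  0.1093]
x -0.12 y range [-0.1076  0.1095]
x -0.105 y range [-0.1078  0.1098]
x -0.09 y range [-0.108   0.1099]
x -0.075 y range [-0.1077  0.1101]
x -0.06 y range [-0.1078  0.1099]
x -0.045 y range [-0.108   0.1101]
y -0.1 xmin -0.1496
y -0.075 xmin -0.1498
y -0.05 xmin -0.1496
y -0.025 xmin -0.1499
y -0.0 xmin -0.1499
y 0.025 xmin -0.1496
y 0.05 xmin -0.1497
y 0.075 xmin -0.1496
t 9.45 tcp [0.4873 0.1422 0.1003] F [-0.22  0.98 -0.36] w 0.0392 q [ 0.15  0.13  1.99 -0.    1.03 -1.14]
row [0.2343, 0.0003, -0.0009] [0.0, 0.0002, 0.0003] dist 0.07028029386522339 deg 0.05921256065035051
```

Call:
jog_arm(rows=[[0.03,0,0,0,0,0],[0.07,0.001,0,0,0,0],[0.11,0.002,0,0,0,0],[0.15,0.003,0,0,0,0],[0.18,0.003,0,0,0,0],[0.21,0.003,0,0,0,0],[0.23,0.003,0,0,0,0],[0.243,0.003,0,0,0,0],[0.243,0.003,0,0,0,0],[0.243,0.003,0,0,0,0]])

```text
t: 10.45
tcp_pos: [0.488, 0.1431, 0.0277]
tcp_rot: [0.101, 0.699, -0.102, 0.7]
ft_force: [0.1, -0.2, -0.1]
grip_width: 0.039
```

```bash
python3 look.py b side wrist
```

```text
side 0.61 291 z 0.0521 jig [[-0.126, -0.0234, 0.0485], [-0.0404, -0.0062, 0.0534], [0.0212, 0.0175, 0.056]] ((-51.38053512573242, -1.8212966918945312), (43.67939376831055, 149.9038848876953), 89.70032501220703)
wrist 0.86 23238 z 0.0532 jig [[-0.1251, -0.0179, 0.0515], [-0.0898, 0.0015, 0.0532], [-0.0398, 0.0206, 0.0545]] ((-80.56675720214844, 1.3891124725341797), (89.89771270751953, 40.25457763671875), 0.2507476210594177)
wrist 0.37 87422 z 0.0178 jig [[-0.1492, -0.1062, 0.0163], [-0.1099, 0.0002, 0.0178], [0.013, 0.1081, 0.0194]] ((-62.14497375488281, 0.900177001953125), (175.84896850585938, 220.26727294921875), 0.11040211468935013)
tcp in jig [-0.0743  0.001 ] [0.4881 0.1431 0.0279] F jig [-0.45 -0.47] -0.65
```

View pics/b_side_c.png

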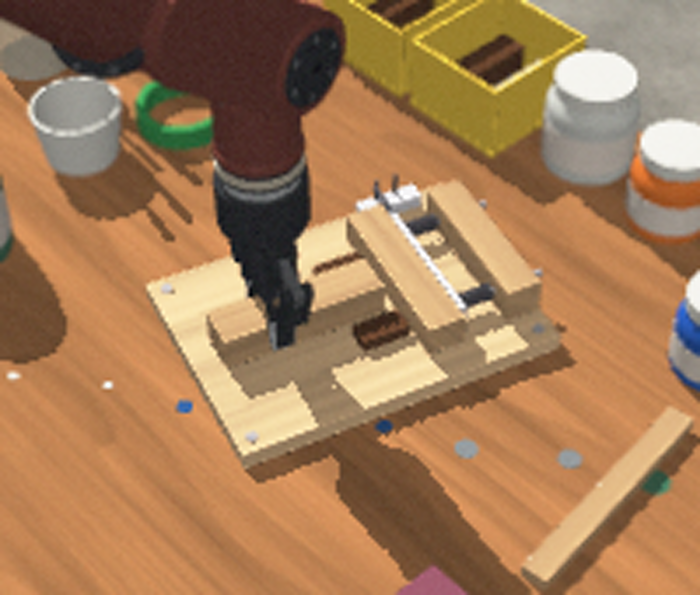

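The bar is between the cleats with 3 mm left to go down, and the rail is about 10 mm ahead of its end. I'll lower it and then creep forward to just short of contact.

Call:
jog_arm(rows=[[0.003,0,0,0,0,0],[0.006,0,0,0,0,0],[0.009,0,0,0,0,0],[0.011,0,0,0,0,0],[0.011,0,0,0,0,0],[0.011,0,0.005,0,0,0],[0.011,0,0.01,0,0,0],[0.011,0,0.015,0,0,0],[0.011,0,0.02,0,0,0],[0.011,0,0.02,0,0,0]])

```text
t: 11.65
tcp_pos: [0.4943, 0.1413, 0.0247]
tcp_rot: [0.101, 0.699, -0.102, 0.701]
ft_force: [0.7, 0.6, -0.9]
grip_width: 0.0386
```

```bash
python3 look.py c wrist
```

```text
wrist 0.57 23403 z 0.0499 jig [[-0.1187, -0.018, 0.0482], [-0.0834, 0.0012, 0.0499], [-0.0333, 0.0207, 0.0512]] ((-74.2914810180664, 1.3835868835449219), (89.93968200683594, 40.44618225097656), 0.28565600514411926)
tcp in jig [-0.0679  0.001 ] [0.4942 0.1413 0.0246] F jig [0.71 0.15] -0.39
```

Call:
jog_arm(rows=[[0,0,0.005,0,0,0],[0,0,0.01,0,0,0],[0,0,0.015,0,0,0],[0,0,0.02,0,0,0],[0,0,0.025,0,0,0],[0,0,0.03,0,0,0],[0,0,0.035,0,0,0],[0,0,0.035,0,0,0],[0,0,0.035,0,0,0],[0,0,0.035,0,0,0]])

```text
t: 12.75
tcp_pos: [0.5026, 0.1388, 0.0245]
tcp_rot: [0.101, 0.7, -0.102, 0.699]
ft_force: [-6.4, 2.6, 4.3]
grip_width: 0.0391
```

```bash
python3 look.py d wrist side top
```

```text
wrist 0.98 23295 z 0.0497 jig [[-0.11, -0.0179, 0.0481], [-0.0746, 0.0012, 0.0498], [-0.0249, 0.0206, 0.0511]] ((-65.87095642089844, 1.4936199188232422), (89.42717742919922, 40.4289436340332), 0.37151792645454407)
side 0.92 292 z 0.0494 jig [[-0.1105, -0.0231, 0.0456], [-0.0172, -0.0053, 0.0505], [0.0353, 0.0172, 0.0533]] ((-37.563331604003906, -2.634756088256836), (41.991798400878906, 147.19882202148438), 89.8965835571289)
top 0.7 140 z 0.0505 jig [[-0.1081, -0.0189, 0.0466], [-0.095, -0.0028, 0.0506], [0.0407, 0.0195, 0.0544]] ((-33.6551513671875, 0.7547245025634766), (149.58753967285156, 39.425655364990234), 0.0604427196085453)
tcp in jig [-0.0591  0.001 ] [0.5026 0.1388 0.0245] F jig [-6.51  1.49] 3.83
```

View pics/d_top_c.png

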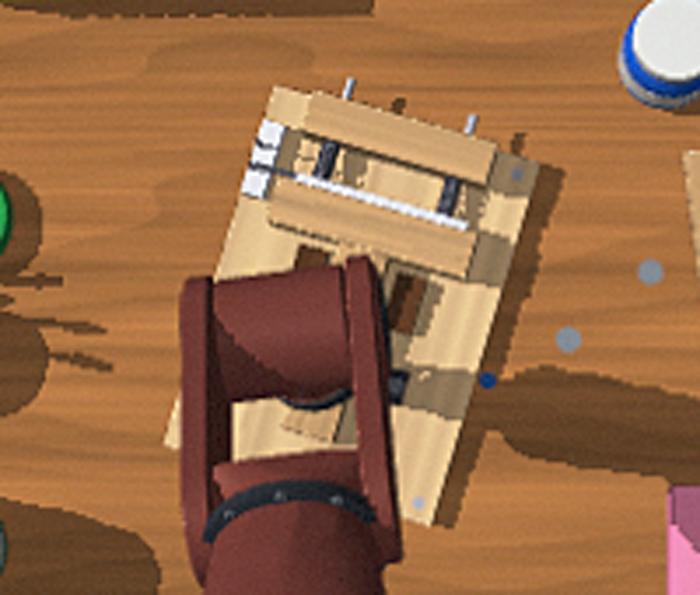

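Call:
jog_arm(rows=[[0,0,0.004,0,0,0],[0,0,0.008,0,0,0],[0,0,0.012,0,0,0],[0,0,0.016,0,0,0],[0,0,0.02,0,0,0],[0,0,0.023,0,0,0],[0,0,0.023,0,0,0],[0,0,0.023,0,0,0],[0,0,0.023,0,0,0],[0,0,0.023,0,0,0]])

```text
t: 14.05
tcp_pos: [0.5051, 0.138, 0.0245]
tcp_rot: [0.101, 0.704, -0.102, 0.696]
ft_force: [-13.1, 5.3, 11.1]
grip_width: 0.0392
```

```bash
python3 look.py e wrist side top; python3 - <<'E'
from h import *
# rail position by shift: compare top images? detect rail via depth in side/top
a=np.deg2rad(-16.5); J=np.array([[np.cos(a),-np.sin(a)],[np.sin(a),np.cos(a)]]); c=np.array([.559,.121])+J@np.array([0,.001])
out={}
for n in ['top','side']:
    m=eyes.camera_model(n)
    d0=np.load(n+'d.npy'); p,d=eyes.camera(n)
    for nm,D in (('start',d0),('now',d)):
        vv,uu=np.nonzero(D>0); W=world(m,np.c_[uu,vv],D[vv,uu]); L=np.c_[(W[:,:2]-c)@J,W[:,2]]
        k=(abs(L[:,2]-.049)<.005)&(L[:,1]>-.078)&(L[:,1]<-.04)&(L[:,0]>.02)&(L[:,0]<.108)
        print(n,nm,k.sum(),np.percentile(L[k,0],[2,50,98]).round(4))
E
```

```text
wrist 0.9 23417 z 0.0497 jig [[-0.1072, -0.0179, 0.048], [-0.0717, 0.0015, 0.0497], [-0.0222, 0.0207, 0.0511]] ((-63.20817947387695, 1.3278827667236328), (89.00289154052734, 40.2868766784668), 0.17797404527664185)
side 0.84 294 z 0.0483 jig [[-0.1077, -0.0231, 0.0449], [-0.0242, -0.0031, 0.0501], [0.0402, 0.0209, 0.0522]] ((-33.12806701660156, 0.9395694732666016), (48.073062896728516, 149.53810119628906), 88.92280578613281)
top 0.72 110 z 0.0498 jig [[-0.1054, -0.0188, 0.0459], [-0.094, -0.003, 0.0499], [0.0408, 0.0194, 0.0536]] ((-31.777061462402344, -0.2000598907470703), (39.01353073120117, 147.563232421875), 89.2746353149414)
tcp in jig [-0.0565  0.001 ] [0.5051 0.138  0.0245] F jig [-13.78   1.04] 11.65
top start 202 [0.0372 0.0567 0.0774]
top now 202 [0.0446 0.0636 0.0891]
side start 136 [0.0351 0.0542 0.0852]
side now 135 [0.042  0.0629 0.0939]
```

View pics/e_side_c.png

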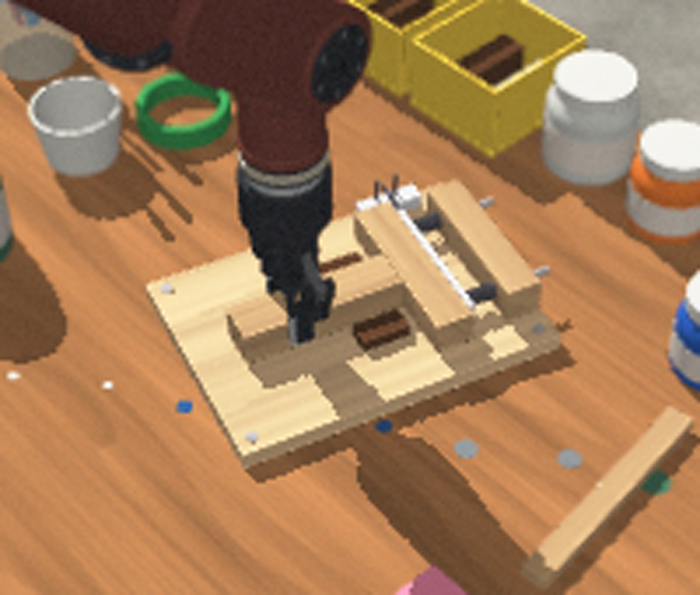

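View pics/e_top_c.png

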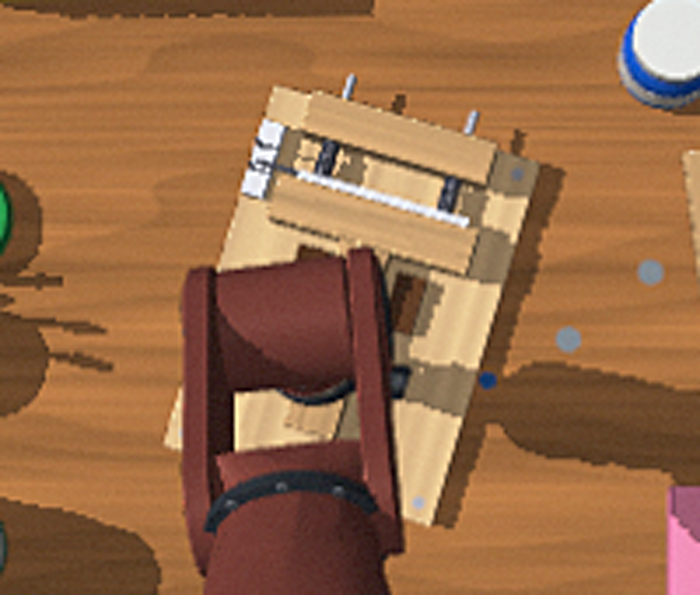

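Force, pictures and depth agree that the rail has moved about 7 to 8 mm. The tool is pressing down with about 11 N, which adds friction, and it has pitched slightly. I'll correct the pitch and the height while pushing on.

```bash
python3 - <<'E'
from h import *
s=readout.observe();print(Rn.from_quat(s['tcp_rot']).as_matrix().round(4), s['moment'])
a=np.deg2rad(-16.5); c=np.array([.559,.121]);ex=np.array([np.cos(a),np.sin(a)]);ey=np.array([-ex[1],ex[0]])
g=c+ex*(-.0505)+ey*.001
rows_for([g[0],g[1],.0255],a)
E
```

```text
[[-0.0109  0.2843  0.9587]
 [ 0.001   0.9587 -0.2843]
 [-0.9999 -0.0022 -0.0108]] [ 0.57583826  1.42102568 -0.01349623]
t 14.45 tcp [0.5051 0.138  0.0245] F [-12.56   4.94  12.75] w 0.0393 q [ 0.13  0.29  1.97  0.    0.89 -1.15]
row [-0.0036, 0.0, 0.02] [-0.0001, -0.0034, 0.0007] dist 0.006081941135653638 deg 0.6298126773755484
```

Call:
jog_arm(rows=[[-0.002,0,0,-0.0,-0.002,0.0],[-0.004,0,0,0,-0.004,0.0],[-0.004,0,0.004,0,-0.005,0.0],[-0.004,0,0.008,0,-0.005,0],[-0.004,0,0.012,0,-0.005,0],[-0.004,0,0.016,0,-0.005,0],[-0.004,0,0.018,0,-0.005,0],[-0.004,0,0.018,0,-0.005,0],[-0.004,0,0.018,0,-0.005,0],[-0.004,0,0.018,0,-0.005,0]])

```text
t: 15.45
tcp_pos: [0.5063, 0.1376, 0.0245]
tcp_rot: [0.101, 0.701, -0.103, 0.698]
ft_force: [-10.9, 6.0, 5.0]
grip_width: 0.0388
```

```bash
cat > rail.py <<'E'
from h import *
a=np.deg2rad(-16.5); J=np.array([[np.cos(a),-np.sin(a)],[np.sin(a),np.cos(a)]]); c=np.array([.559,.121])+J@np.array([0,.001])
for n in ['top','side']:
    m=eyes.camera_model(n)
    d0=np.load(n+'d.npy'); p,d=eyes.camera(n)
    cv2.imwrite('pics/_%s.png'%n,p); r=[]
    for D in (d0,d):
        vv,uu=np.nonzero(D>0); W=world(m,np.c_[uu,vv],D[vv,uu]); L=np.c_[(W[:,:2]-c)@J,W[:,2]]
        k=(abs(L[:,2]-.049)<.005)&(L[:,1]>-.078)&(L[:,1]<-.04)&(L[:,0]>.02)&(L[:,0]<.108)
        r.append(np.percentile(L[k,0],[2,25,50]))
    print(n,'rail shift',(r[1]-r[0]).round(4))
E
python3 look.py f wrist; python3 rail.py; python3 -c "
from h import *
rows_for([.5,.138,.0255],np.deg2rad(-16.5)); print(readout.observe()['moment'])"
```

```text
wrist 0.66 23449 z 0.0497 jig [[-0.1061, -0.0181, 0.0481], [-0.0706, 0.0015, 0.0498], [-0.0209, 0.0207, 0.0511]] ((-61.90129089355469, 1.2209892272949219), (89.20120239257812, 40.47282791137695), 0.3385206162929535)
tcp in jig [-0.0553  0.0009] [0.5063 0.1376 0.0245] F jig [-10.62   1.88] 4.65
top rail shift [0.0088 0.0089 0.0088]
side rail shift [0.008  0.007  0.0094]
t 15.65 tcp [0.5063 0.1376 0.0245] F [-9.61  5.31  5.75] w 0.0392 q [ 0.13  0.29  1.97 -0.    0.89 -1.15]
row [-0.0033, -0.0046, -0.0206] [-0.0001, -0.0012, 0.001] dist 0.006394579284752319 deg 0.29008885645716176
[0.94218124 1.32735587 0.15113456]
```

Call:
jog_arm(rows=[[-0.003,0,0.014,0,-0.004,0],[-0.003,0,0.016,0,-0.004,0],[-0.003,0,0.018,0,-0.004,0],[-0.003,0,0.02,0,-0.004,0],[-0.003,0,0.022,0,-0.004,0],[-0.003,0,0.024,0,-0.004,0],[-0.003,0,0.026,0,-0.004,0],[-0.003,0,0.028,0,-0.004,0],[-0.003,0,0.028,0,-0.004,0],[-0.003,0,0.028,0,-0.004,0]])

```text
t: 16.65
tcp_pos: [0.508, 0.137, 0.0245]
tcp_rot: [0.1, 0.702, -0.103, 0.697]
ft_force: [-17.2, 8.0, 12.3]
grip_width: 0.0389
```

```bash
python3 look.py g wrist; python3 rail.py; python3 -c "
from h import *
rows_for([.5,.138,.0255],np.deg2rad(-16.5)); print(readout.observe()['moment'])"
```

```text
wrist 0.56 23446 z 0.0497 jig [[-0.1043, -0.018, 0.0481], [-0.0688, 0.0012, 0.0498], [-0.019, 0.0206, 0.0511]] ((-59.89944839477539, 1.2988929748535156), (89.6905517578125, 40.27101516723633), 0.1133628636598587)
tcp in jig [-0.0534  0.0009] [0.508  0.137  0.0245] F jig [-16.91   2.05] 13.4
top rail shift [0.0109 0.0107 0.0105]
side rail shift [0.0096 0.0096 0.0118]
t 16.85 tcp [0.508  0.1371 0.0245] F [-15.95   7.63  12.75] w 0.0391 q [ 0.13  0.29  1.96 -0.    0.89 -1.15]
row [-0.0033, -0.0046, -0.0265] [-0.0003, -0.0018, 0.0015] dist 0.008119966074671827 deg 0.4281856602358108
[1.32369401 2.2171478  0.20685188]
```

Call:
jog_arm(rows=[[-0.004,0,0.018,0,-0.005,0],[-0.006,0,0.02,0,-0.006,0],[-0.008,0,0.022,0,-0.007,0],[-0.008,0,0.024,0,-0.007,0],[-0.008,0,0.025,0,-0.007,0],[-0.008,0,0.026,0,-0.007,0],[-0.008,0,0.026,0,-0.007,0],[-0.008,0,0.026,0,-0.007,0],[-0.008,0,0.026,0,-0.007,0],[-0.008,0,0.026,0,-0.007,0]])

```text
t: 17.85
tcp_pos: [0.5086, 0.1368, 0.0245]
tcp_rot: [0.1, 0.7, -0.104, 0.7]
ft_force: [-13.1, 8.3, 5.7]
grip_width: 0.0386
```

```bash
python3 look.py i wrist side top; python3 rail.py; python3 -c "
from h import *
rows_for([.5,.138,.0255],np.deg2rad(-16.5)); print(readout.observe()['moment'])"
```

```text
wrist 0.74 23408 z 0.0497 jig [[-0.1037, -0.0181, 0.048], [-0.0684, 0.0011, 0.0498], [-0.0183, 0.0205, 0.0511]] ((-59.48171615600586, 1.179574966430664), (40.35917282104492, 89.4604263305664), 89.98683166503906)
side 0.94 313 z 0.0485 jig [[-0.1041, -0.0224, 0.0447], [-0.0083, -0.004, 0.0504], [0.0474, 0.0206, 0.0524]] ((-28.08220672607422, -0.90338134765625), (154.5974884033203, 45.241119384765625), 1.355104923248291)
top 0.55 127 z 0.0502 jig [[-0.1017, -0.0192, 0.0464], [-0.0887, -0.0035, 0.0501], [0.0463, 0.0189, 0.0541]] ((-27.512828826904297, -0.1376819610595703), (38.68341827392578, 149.0917510986328), 89.8257827758789)
tcp in jig [-0.0528  0.0008] [0.5086 0.1367 0.0245] F jig [-14.76   4.33] 4.98
top rail shift [0.0109 0.0114 0.0102]
side rail shift [0.0106 0.0088 0.0104]
t 18.25 tcp [0.5086 0.1367 0.0245] F [-12.89   7.83   4.57] w 0.0389 q [ 0.13  0.29  1.97 -0.01  0.89 -1.14]
row [-0.0033, -0.0042, -0.0287] [-0.0003, 0.0004, 0.002] dist 0.008754727365280731 deg 0.3763678748216573
[1.60933019 2.13250268 0.36255027]
```

View pics/i_side_c.png

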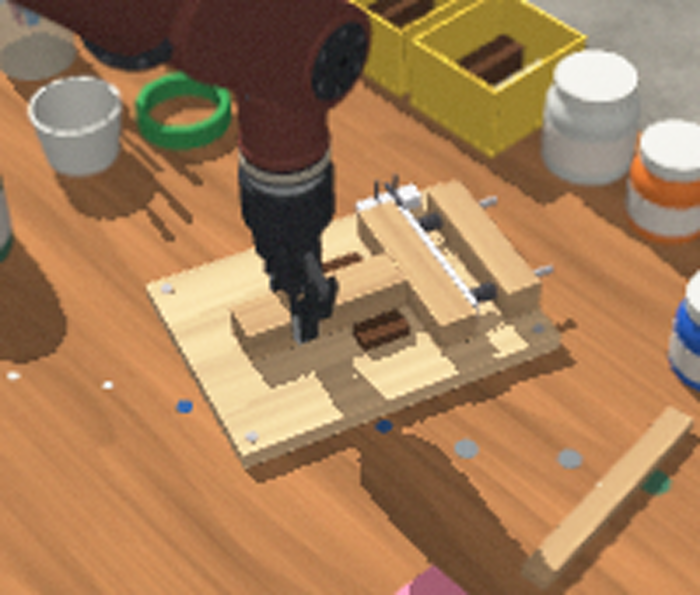

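View pics/i_top_c.png

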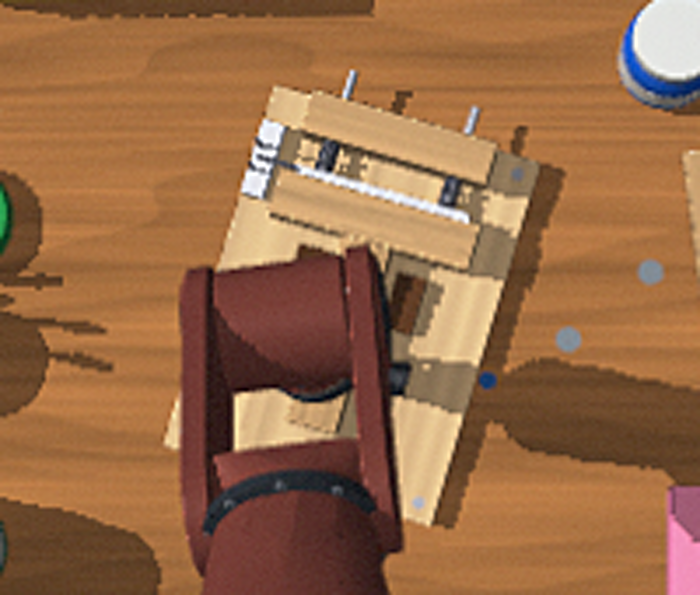

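The pointer now stands between the pegs: the rail is about 11 mm back and the bar is flat. One more small push takes it nearer midway. After that I'll hold the target with camera calls, which don't disturb it.

Call:
jog_arm(rows=[[-0.005,0.001,0.02,0,-0.003,0.001],[-0.006,0.002,0.024,0,-0.004,0.002],[-0.007,0.002,0.026,0,-0.005,0.002],[-0.007,0.002,0.028,0,-0.005,0.002],[-0.007,0.002,0.03,0,-0.005,0.002],[-0.007,0.002,0.031,0,-0.005,0.002],[-0.007,0.002,0.031,0,-0.005,0.002],[-0.007,0.002,0.031,0,-0.005,0.002],[-0.007,0.002,0.031,0,-0.005,0.002],[-0.007,0.002,0.031,0,-0.005,0.002]])

```text
t: 19.25
tcp_pos: [0.5111, 0.1361, 0.0245]
tcp_rot: [0.101, 0.699, -0.103, 0.701]
ft_force: [-12.2, 8.4, 4.6]
grip_width: 0.0389
```

```bash
python3 look.py k wrist side top; python3 rail.py
```

```text
wrist 0.73 23418 z 0.0497 jig [[-0.1011, -0.0181, 0.0481], [-0.0657, 0.0013, 0.0497], [-0.0158, 0.0206, 0.0511]] ((-56.84566879272461, 1.3174800872802734), (89.49410247802734, 40.296958923339844), 0.17428119480609894)
side 0.89 314 z 0.0489 jig [[-0.1015, -0.0227, 0.0454], [-0.0098, -0.0037, 0.0505], [0.0474, 0.0209, 0.0528]] ((-26.108192443847656, -0.47443389892578125), (151.89756774902344, 44.911537170410156), 0.44968706369400024)
top 0.74 60 z 0.0504 jig [[-0.0978, -0.0186, 0.0471], [-0.0897, -0.0089, 0.0508], [0.0465, 0.0113, 0.0543]] ((-26.367145538330078, -14.935260772705078), (31.094970703125, 143.7856903076172), 79.63392639160156)
tcp in jig [-0.0501  0.0009] [0.5112 0.1361 0.0245] F jig [-13.06   3.67] 5.08
top rail shift [0.0134 0.0131 0.0134]
side rail shift [0.013  0.0115 0.0134]
```

The rail is at about 13.3 mm, almost exactly midway. I'll hold for more than 3.5 s without moving and keep checking.

```bash
python3 - <<'E'
from h import *
for i in range(80):
    p,d=eyes.camera('side')
    if i%16==0: s=readout.observe(); print(round(s['t'],2),s['tcp_pos'].round(4),s['ft_force'].round(1),round(s['grip_width'],4))
E
python3 look.py z side top; python3 rail.py
```

```text
19.7 [0.5112 0.1361 0.0245] [-12.    7.4   4.4] 0.0391
20.5 [0.5111 0.1361 0.0245] [-12.2   7.2   5.6] 0.0387
21.3 [0.5112 0.1361 0.0245] [-12.3   6.5   5.6] 0.0387
22.1 [0.5112 0.1361 0.0245] [-13.1   7.4   5.3] 0.039
22.9 [0.5112 0.1361 0.0245] [-12.2   6.6   5.3] 0.0387
side 0.79 336 z 0.0494 jig [[-0.1018, -0.0226, 0.0458], [-0.0056, -0.0034, 0.0507], [0.0472, 0.0201, 0.0533]] ((-27.211647033691406, -0.93463134765625), (44.6515007019043, 151.5672607421875), 89.81449127197266)
top 0.56 132 z 0.0504 jig [[-0.0992, -0.0194, 0.0467], [-0.0871, -0.0019, 0.0508], [0.0489, 0.02, 0.0543]] ((-24.95146942138672, 0.9389762878417969), (149.01263427734375, 40.46828079223633), 0.5254233479499817)
tcp in jig [-0.0501  0.0009] [0.5112 0.1361 0.0245] F jig [-14.32   3.19] 5.78
top rail shift [0.0135 0.0138 0.0134]
side rail shift [0.0132 0.0129 0.0146]
```

View pics/z_side_c.png

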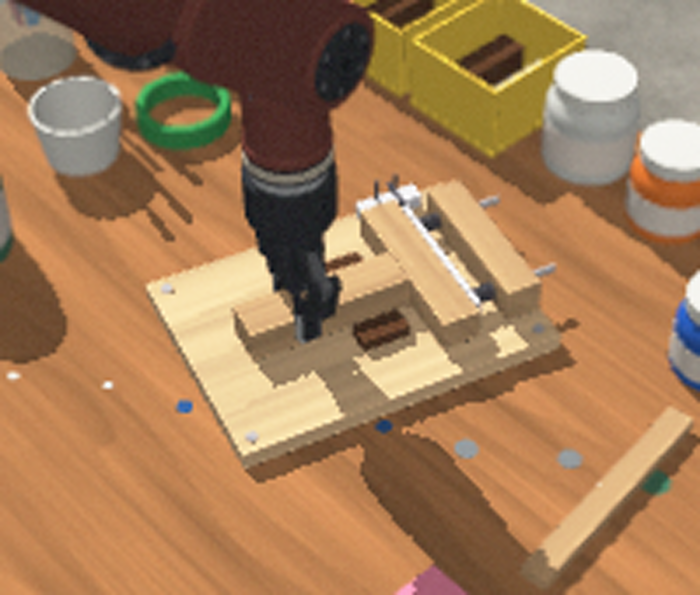

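View pics/z_top.png

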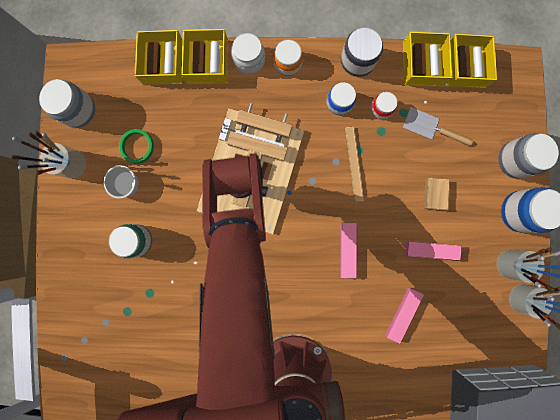

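The side view shows the bar flat between the cleats and pressed on the rail, with the pointer between the pegs (crop about (390,190)). The top view shows everything else where it was. It held steady for about 4 s, so I'm handing in.

```bash
python3 -c "
from h import *
print(ticket.job_done())"
```

```text
the job is handed in; nothing more can be done
None
```

The cross-bar is lying flat between the cleats, pressed squarely on the sprung rail with the pointer between the pegs. The arm is still gripping and pushing. I handed the job in at about 23.5 s of the 43 s allowed.

What the last checks showed:
- **Hold:** the push held for over 4 s with no visible movement. The TCP stayed within about 0.1 mm.
- **Rail:** it is pushed back about 13.5 mm by depth in both cameras (midway is 13.5 mm). That makes about 11 N on the rail. No reading went above about 14.6 mm, well short of the end of its travel.
- **Bar:** its top is 50 mm above the bench, which means it is flat on the board. In the last wrist view it was about 0.3 mm off the jig's middle line and within about 0.5° of the jig's x axis.
- **Other things:** in the last top picture everything else, including the three pink look-alikes, stands where it was.

Two checks did not agree cleanly:
- **Push force:** the wrist reads 13 to 14 N along the jig. That is more than the roughly 11 N the spring should give, probably because of friction on the board under about 5 N of downward press. A sideways force of 3 to 4 N also remains.
- **Bar angle from the top camera:** one reading gave a wrong bar angle because the arm was hiding most of the bar. The other cameras and the next top reading did not show it.

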